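# Put the pepper mill away in its drawer

## Task

The pepper mill stands in the way of the drawer: take it away and lay it gently on its side on the round wooden board, and let go of it. Then pull the drawer out to its stop, pick the mill up again and lay it gently in the drawer's cradle, its square body between the wide-set blocks and its round head between the close-set ones. Leave the drawer out at its stop and everything else standing where it is.

Things in the scene. Friction and masses are not known exactly. Their poses are not given: they have to be found in the camera images.
- mill: Pepper mill, 0.28 kg: dark wooden square body 52x52 mm, 100 mm long, then a round steel head 42 mm across, 80 mm long. Starts upright in front of the drawer, in its way. Origin: centre of the foot face; z runs foot to head, x and y are normal to the body's faces. Centre of mass 72 mm from the foot. Lying, its axis is 26 mm above its support, head overhanging.
- mill_top (a point): Centre of the mill's head end, 180 mm from the foot on its axis.
- mill_mid (a point): Point on the mill's axis, half-way along it (90 mm from the foot).
- board: Fixed round wooden board, 250 mm in diameter, 18 mm thick, lying on the counter to the left or the right of the drawer's path. Origin: centre of its underside.
- trivet: Fixed round cork mat, 170 mm in diameter, 10 mm thick, on the other side of the drawer's path from the board; the mug stands on it. Origin: centre of its underside.
- cabinet: Fixed dark drawer unit on the counter, 260 mm deep (x), 280 mm wide (y), 120 mm high, with one drawer. Origin: centre of its underside; the drawer comes out along the cabinet's own -x, towards the robot.
- drawer (a joint): Travel of the drawer in m: 0 shut, 0.165 at its stop. It starts shut or up to 20 mm ajar. It slides with about 3 N of friction and light damping (6 N per m/s) and stays where it is left.
- drawer_handle (a point): Middle of the drawer's handle: round steel bar 11 mm thick, 131 mm long, along cabinet y, its centre line 35 mm in front of the drawer's front, 88 mm above the counter (32 below the cabinet's top), on two thin posts 51 mm either side of the middle. The front's upper edge is 107 mm above the counter. Moves with the drawer; axes as the cabinet's.
- cradle_foot (a point): Where the centre of the mill's foot face belongs in the drawer's cradle, 71 mm above the counter, 115 mm behind the handle bar, 90 mm to cabinet +y of the drawer's middle; moves with the drawer, axes as the cabinet's. The cradle's wooden bed (90 mm wide) is 26 mm below. Here two blocks 62 mm apart flank the square body, 25 mm long, centred 15 mm in from the foot face.
- cradle_head (a point): Where the centre of the head end belongs: 180 mm from cradle_foot along cabinet -y, same height. Here two blocks 52 mm apart (25 mm long, centred 15 mm in from the end) flank the round head; the square body does not fit. Blocks and end stops rise 22 mm above the bed; the stops are 196 mm apart. Between the blocks the sides are free for fingers; drawer front's inside is 59 mm from the centre line.
- salt_jar: Bystander: squat glass jar with a wooden lid, 64 mm diameter, 60 mm high, standing on the counter nearer the robot than the mill. Origin: centre of its underside.
- tumbler: Bystander: open glass tumbler, 72 mm diameter, 110 mm high, standing beside the cabinet. Origin: centre of its underside.
- oil_bottle: Bystander: green glass bottle, 66 mm diameter, 200 mm high, standing beside the cabinet. Origin: centre of its underside.
- tin: Bystander: plain metal can, 58 mm diameter, 85 mm high, standing on the counter nearer the robot than the mill. Origin: centre of its underside.
- spice_jar_a: Bystander: glass jar, 48 mm diameter, 90 mm high, standing on the cabinet's top. Origin: centre of its underside.
- spice_jar_b: Bystander: glass jar, 56 mm diameter, 75 mm high, standing on the cabinet's top. Origin: centre of its underside.
- mug: Bystander: white mug, 80 mm diameter, 90 mm high, standing on the trivet. Origin: centre of its underside.

How it is judged:
On the way, in this order (a step that is already met when the one before it is completed fails the run):
1. The mill lies at rest on its side on the board, let go of (angle between mill's own z axis and vertical between 1.4 and 1.75 rad and horizontal distance between mill_mid and board below 0.12 m and contact force between mill and board above 0.5 N and contact force between the fingers and mill below 0.2 N and linear speed of mill below 0.03 m/s), for 0.2 s.
2. The drawer is pulled out to its stop (value of joint drawer above 0.159 m), for 0.2 s.
At the end, for the whole second after the job is handed in: The mill lies at rest in the cradle, let go of, with the centre of its foot and of its head end each within 16 mm of their places in the cradle, and the drawer is still out, within 15 mm of its stop (distance between mill and cradle_foot below 0.016 m and distance between mill_top and cradle_head below 0.016 m and value of joint drawer above 0.15 m and linear speed of mill below 0.02 m/s and angular speed of mill below 0.3 rad/s and contact force between the fingers and mill below 0.2 N); the robot touches nothing.
It fails at once if The mill is dropped or toppled: it moves faster than 0.6 m/s while the fingers do not hold it (contact force between the fingers and mill below 0.2 N and linear speed of mill above 0.6 m/s).
It fails at once if A bystander is shifted by more than 40 mm or knocked over (distance of any of salt_jar, tumbler, oil_bottle, tin, spice_jar_a, spice_jar_b, mug from where it was at the start of the episode above 0.04 m or angle between any of salt_jar, tumbler, oil_bottle, tin, spice_jar_a, spice_jar_b, mug's own z axis and vertical above 0.5 rad).
It also fails if it takes over 72 s, if anything falls off the work surface, if the arm or the gripper's body presses on something with over 40 N, if the wrist force passes 120 N, or if a joint passes its speed limit or range.

## Robot

A 7-joint arm with a two-finger parallel gripper is mounted at the origin on the work surface. World frame = base frame: x ahead of the robot, y to its left, z up, the work surface at z = 0. Lengths are in m, angles in rad, forces in N, time in s.
With the tool pointing down it reaches from about 0.425 to 0.875 m from the base axis. Payload 4.7 kg.
Tool frame: the origin (TCP) lies midway between the tips of the shut fingers; the grasp point (between the pads) lies 19 mm behind it; z points along the fingers, y is the line along which they close (so a half turn about z gives the same grasp; the last joint's range is limited). The gripper opens to 87 mm and grips with 3 to 60 N. Pads are 19 mm wide; open, the fingers measure 117 mm over their backs; the gripper's body (75 mm by 190 mm) begins 51 mm behind the grasp point.
Start: joints at [-1.134, 0.321, -0.07, 1.45, 0.023, 1.371, -0.057], TCP at [0.267, 0.593, 0.223] pointing down, gripper open.
Joint ranges: [-2.86, 2.86], [-0.3, 2.09], [-1.38, 1.24], [0.06, 2.45], [-1.56, 4.7], [0.09, 2.05], [-2.69, 2.69]. Speed limits (rad/s): [2.57, 2.57, 3.14, 3.14, 3.14, 3.14, 3.14].

## Interface

Orientations are given as a 3x3 rotation matrix whose columns are the frame's x, y, z axes.
In Python, from rig import get_state, capture, close_job gives the robot as it stands.
- The arm moves only by the tool play_rows, never from a script. Its argument "increments" is one flat list of numbers, 6 for each row, row after row: the shift along the world's x, y, z as a fraction of full scale, then the turn, a rotation vector about the world's x, y, z as a fraction of full scale. A call has 1 to 20 rows; each row shifts and turns the commanded pose from where the row before left it; what a row does not reach is not made up. Full scale, the value 1, is 1000 mm for a shift and 45 degrees for a turn. A row lasts 1/8 s, in which the tool goes at most 62.5 mm and 10.7 degrees, less where a joint would pass 70% of its speed; a pose out of reach is approached as far as the arm can. A call with a number of a shift or a turn outside -1 to 1 is refused whole. A call with a gripper value outside its range is refused whole. "fingers" is the opening, from -1 (shut) to 1 (fully open), set as the call begins (left out, the last holds). The fingers move at their own pace and stop on an object; "force" is the grip in N (left out, the last holds). Time passes only in rows, so rows that do not move let the fingers close. It gives the time, the measured TCP pose, the force, the opening and the grip force at its end, in the units of the state.
- get_state(): the state, without advancing time (a new reading comes with each control period).
- capture(name): name is "scene" or "top"; returns a dict with "img" (400x640x3 uint8, blue, green, red), "range_z" (400x640 float32, m along the optical axis (not along the pixel's ray), 0 where there is no reading), "fx", "fy", "cx", "cy" (pixels), "rvec" (rotation vector, rad) and "tvec" (3), from world to camera coordinates, as OpenCV has them. Camera axes: x right, y down, z forward; pixel columns grow to the right and rows downward; lengths in m; the calibration is good to about 2 mm. A picture is of the moment at which its call begins.
- close_job(): hands the job in; it is judged then, once.
The state is a dict: "t": time; "joint_pos": joint angles; "dq": joint speeds; "joint_torque": joint torques, N m; "position": TCP position; "ee_rot": TCP orientation; "force": force on the tool from outside, world axes, zero at the start; "torque": the same for the moment, N m; "finger_gap": finger opening in m; "gripper_force": force on a finger pad.
Only numpy, scipy, OpenCV 4.12 (cv2) and the standard library are available. Lean on these libraries where they do the work, as an engineer would, in place of code of your own. Each camera call takes 0.05 s, during which the arm holds its last target. There are 200 camera calls.

## Working session

There is one attempt and no reset: what is moved stays moved. The work goes in short steps, Python scripts to look and compute and a tool call to move; the robot and the scene stay as the last step left them, time stands still between calls to the robot, and variables do not carry over. Pictures are saved under pics/ and viewed, at most 10 in all, crops included, and the job is handed in when it is done.

Besides the shell and the picture viewer there is one more tool, called after "Request:" as a command line: name --argument value ..., lists and objects as JSON in quotes. play_rows: Moves the arm, as the interface text tells. Its arguments: {"type":"object","properties":{"increments":{"type":"array"},"fingers":{"type":"number"},"force":{"type":"number"}},"required":["increments"]}

```bash
mkdir -p pics; ls; cat > h.py <<'E'
import numpy as np, cv2
from rig import get_state, capture, close_job
def cloud(c):
    R=cv2.Rodrigues(np.array(c["rvec"],float))[0]; t=np.array(c["tvec"],float).ravel()
    z=c["range_z"]; v,u=np.mgrid[:z.shape[0],:z.shape[1]]
    P=np.stack([(u-c["cx"])/c["fx"]*z,(v-c["cy"])/c["fy"]*z,z],-1)
    W=(P-t)@R; W[z<=0]=np.nan
    return W
E
python3 - <<'E'
from h import *
s=get_state(); print(s)
for n in("scene","top"):
    c=capture(n); cv2.imwrite(f"pics/{n}0.png",c["img"]); np.savez(f"{n}0.npz",**c)
    R=cv2.Rodrigues(np.array(c["rvec"],float))[0]; print(n,-R.T@np.array(c["tvec"]).ravel(),R[2],(c["range_z"]>0).mean())
E
```

```text
pics
{'t': 0.0, 'joint_pos': array([-1.13389651,  0.32185066, -0.0700989 ,  1.45169504,  0.02260572,
        1.37080544, -0.05690506]), 'dq': array([-0.00036983,  0.00032245, -0.00140987, -0.00068059, -0.00150143,
       -0.00042763,  0.00059738]), 'joint_torque': array([ 8.22711245e-04, -4.91286671e+01, -4.03750464e-01, -3.12522984e+01,
       -6.41619391e-02,  4.36263671e-02,  1.68750671e-04]), 'position': array([0.26651174, 0.5922272 , 0.22143362]), 'ee_rot': array([[-9.11960379e-01,  4.10277656e-01, -7.15739007e-04],
       [ 4.10278268e-01,  9.11958535e-01, -1.83654907e-03],
       [-1.00770754e-04, -1.96851215e-03, -9.99998057e-01]]), 'force': array([-0.93529248, -0.06230543,  0.80510723]), 'torque': array([-0.01320775, -0.00956818, -0.01596312]), 'gripper_force': 0.0, 'finger_gap': 0.08716867295671747}
scene [ 1.09067389 -0.91993733  0.9323891 ] [-0.37308579  0.69773876 -0.61152891] 0.99487890625
top [ 0.44407085 -0.00306634  1.2718893 ] [ 0.1283889   0.01073485 -0.9916658 ] 0.99614453125
```

View pics/scene0.png

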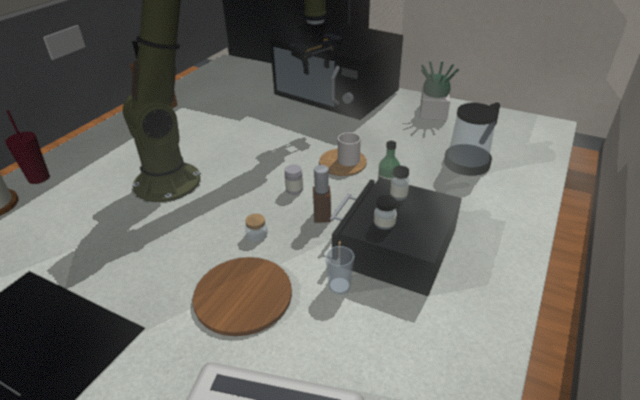

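View pics/top0.png

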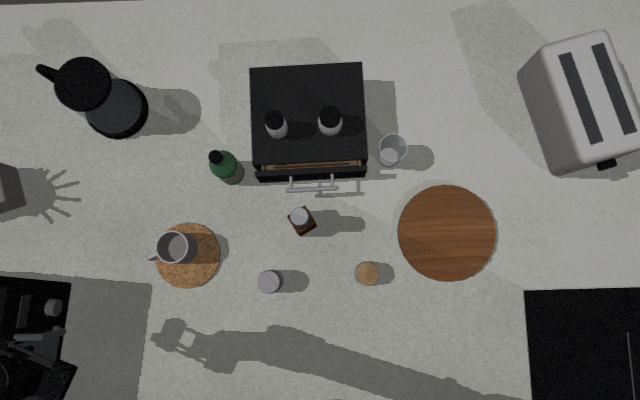

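The top view (up = +x, left = +y) shows the mill at (302,218), the cabinet around (308,120), the handle at (313,187) and the board at (447,232). The mug and trivet are at (185,250), the tin at (269,281), the salt jar at (367,273), the bottle at (224,167) and the tumbler at (392,150). Next I'll turn these into positions.

```bash
cat > m.py <<'E'
from h import *
def L(n): return dict(np.load(n+"0.npz"))
c=L("top"); W=cloud(c); im=c["img"]; s=cloud(L("scene"))
X,Y,Z=W[...,0],W[...,1],W[...,2]
def rect(name,m,W=W):
    m=cv2.morphologyEx(m.astype(np.uint8),cv2.MORPH_OPEN,np.ones((2,2)))
    k,l,st,_=cv2.connectedComponentsWithStats(m)
    if k<2: print(name,"none");return
    i=1+np.argmax(st[1:,4]); p=W[l==i]
    r=cv2.minAreaRect((p[:,:2]*1000).astype(np.float32)); print(name,len(p),np.round(r[0],1),np.round(r[1],1),round(r[2],1),"z",np.round(np.percentile(p[:,2],[5,50,95]),4))
    return p
vu=np.mgrid[:400,:640]; v,u=vu
def box(a,b,c_,d): return (u>a)&(u<c_)&(v>b)&(v<d)
rect("cab",box(230,50,390,200)&(abs(Z-.12)<.006))
rect("cab+front",box(230,50,390,182)&(Z>.1)&(Z<.126))
rect("handle",box(280,170,345,198)&(Z>.07)&(Z<.1)&(X<np.nanmedian(X[187,290:340])+.012))
rect("board",box(390,175,505,290)&(abs(Z-.018)<.006))
rect("milltop",box(280,195,325,245)&(Z>.16))
rect("millbody",box(280,195,325,245)&(Z>.085)&(Z<.12))
for n,b,z in [("mug",(140,220,225,290),.07),("tin",(250,265,290,300),.07),("salt",(350,255,390,290),.045),("bottle",(200,140,245,190),.03),("tumbler",(370,130,415,175),.03),("ja",(260,105,292,140),.18),("jb",(312,102,348,140),.175)]:
    rect(n,box(*b)&(Z>z))
# scene: mill
sZ=s[...,2]
rect("scene milltop",(abs(s[...,0]-X[217,300])<.06)&(abs(s[...,1]-Y[217,300])<.06)&(sZ>.03)&(sZ<.2),s)
rect("scene handle",(abs(s[...,0]-X[187,300])<.03)&(abs(s[...,1]-Y[187,312])<.09)&(sZ>.07)&(sZ<.1),s)
E
python3 m.py
```

```text
cab 9802 [840.2  39.3] [257.9 317. ] 7.2 z [nan nan nan]
cab+front 9868 [833.8  39.4] [256.4 306. ] 5.2 z [nan nan nan]
handle 254 [644.8  42.5] [ 17.3 135. ] 7.9 z [nan nan nan]
board 7184 [ 524.7 -305.7] [180.7 203.7] 48.3 z [nan nan nan]
milltop 269 [556.7  67.2] [37.1 37.8] 13.1 z [nan nan nan]
millbody 149 [555.   65.4] [42.5 53.6] 30.3 z [nan nan nan]
mug 445 [487.4 393.6] [61.3 99.5] 43.7 z [nan nan nan]
tin 439 [407.4 151.1] [51.8 60.2] 85.0 z [nan nan nan]
salt 410 [422.  -91.2] [60.4 54.6] 84.4 z [nan nan nan]
bottle 860 [688.7 250.2] [37.  69.6] 37.8 z [nan nan nan]
tumbler 552 [ 728.2 -171.7] [68.8 94.8] 10.4 z [0.0019 0.0775 0.1126]
ja 373 [779.2 111.2] [32.6 60.7] 55.5 z [nan nan nan]
jb 391 [785.1 -13.5] [46.8 60.9] 24.2 z [nan nan nan]
scene milltop 796 [528.6 172.2] [ 47.8 284.2] 18.4 z [nan nan nan]
scene handle 162 [623.9  82.2] [ 69.6 254.7] 25.1 z [-0.0015  0.0897  0.0956]
```

```bash
python3 - <<'E'
import numpy as np,cv2
a=np.load("top0.npz")["img"][120:300,200:420]; cv2.imwrite("pics/crop.png",cv2.resize(a,(733,600),interpolation=2))
E
```

```text
(no output)
```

View pics/crop.png

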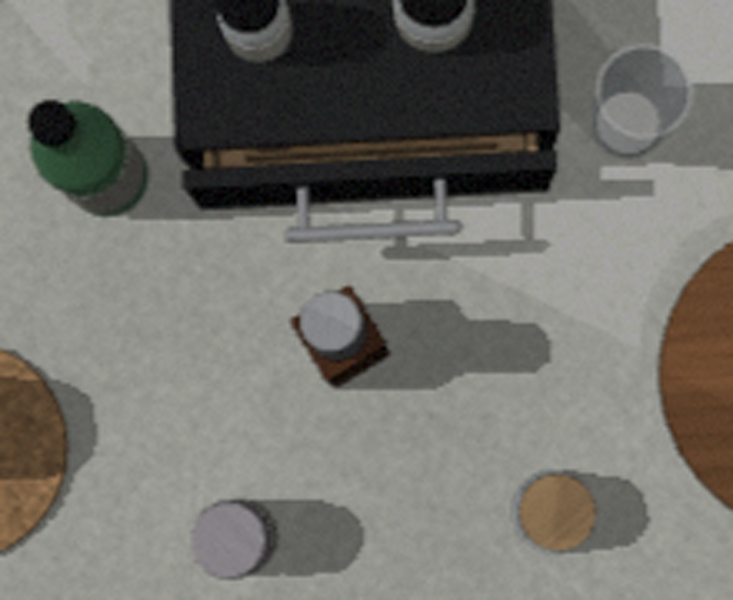

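The crop shows the mill body's top corners at crop pixels (293,322), (348,288) and (387,350), the head centre at (332,321), the handle bar from (287,236) to (461,228), and the drawer slightly ajar. I'll cast these as rays onto planes at the known heights.

```bash
cat >> h.py <<'E'
def ray(c,px,z):
    R=cv2.Rodrigues(np.array(c["rvec"],float))[0]; t=np.array(c["tvec"],float).ravel(); o=-R.T@t
    px=np.atleast_2d(np.array(px,float)); d=np.c_[(px[:,0]-c["cx"])/c["fx"],(px[:,1]-c["cy"])/c["fy"],np.ones(len(px))]@R
    return o+d*((z-o[2])/d[:,2])[:,None]
E
python3 - <<'E'
from h import *
np.set_printoptions(suppress=True,precision=4)
c=dict(np.load("top0.npz")); k=3.3333
C=lambda *p: np.array(p,float)/k+[200-.35,120-.35]
hd=ray(c,C((287,236),(461,228)),.09); print("handle",hd,hd.mean(0),np.linalg.norm(hd[1]-hd[0]),"yaw",np.arctan2(hd[0,0]-hd[1,0],hd[0,1]-hd[1,1]))
fe=ray(c,C((187,171),(556,153)),.107); print("front back edge",fe, np.linalg.norm(fe[1]-fe[0]),np.arctan2(fe[0,0]-fe[1,0],fe[0,1]-fe[1,1]))
fe=ray(c,C((185,190),(553,172)),.107); print("front front edge",fe)
b=ray(c,C((293,322),(348,288),(387,350)),.1); print("body",b, np.linalg.norm(np.diff(b,axis=0),axis=1),"ctr",(b[0]+b[2])/2,np.arctan2(*(b[1]-b[2])[[1,0]]),np.arctan2(*(b[1]-b[0])[[1,0]]))
print("head",ray(c,C((332,321)),.18))
# cabinet edges
im=c["img"];print("cab fr corners",ray(c,C((176,148),(556,130)),.12),"back",ray(c,[(250,68),(362,63)],.12))
# board by colour
hsv=cv2.cvtColor(im,cv2.COLOR_BGR2HSV); m=((hsv[...,0]<20)&(hsv[...,1]>90)).astype(np.uint8)
cs,_=cv2.findContours(m,cv2.RETR_EXTERNAL,cv2.CHAIN_APPROX_NONE)
for q in cs:
    if cv2.contourArea(q)>1500:
        P=ray(c,q[:,0],.016)[:,:2]; print("round",cv2.minEnclosingCircle((P*1000).astype(np.float32)),q[:,0].mean(0), cv2.fitEllipse((P*1000).astype(np.float32)))
print("tops: tin",ray(c,C((231,540)),.085),"salt",ray(c,C((557,511)),.06),"bottle",ray(c,C((52,122)),.2),"tumbler top",ray(c,C((645,98)),.11),"ja",ray(c,[(275,118)],.21),"jb",ray(c,[(331,115)],.195),"mug",ray(c,[(173,246)],.1))
E
```

```text
handle [[ 0.6321  0.1049  0.09  ]
 [ 0.6339 -0.0234  0.09  ]] [0.633  0.0407 0.09  ] 0.12832229890601718 yaw -0.014636281933810972
front back edge [[ 0.6797  0.1755  0.107 ]
 [ 0.6843 -0.0942  0.107 ]] 0.26976131716305624 -0.017094643653452334
front front edge [[ 0.6657  0.1771  0.107 ]
 [ 0.6703 -0.0915  0.107 ]]
body [[0.5672 0.1008 0.1   ]
 [0.5908 0.0603 0.1   ]
 [0.5447 0.0332 0.1   ]] [0.0469 0.0535] ctr [0.556 0.067 0.1  ] 0.5323141103452861 -1.0433624486903919
head [[0.5586 0.0673 0.18  ]]
cab fr corners [[ 0.6943  0.1813  0.12  ]
 [ 0.6986 -0.0939  0.12  ]] back [[ 0.937   0.1848  0.12  ]
 [ 0.94   -0.0926  0.12  ]]
round ((484.4106140136719, 368.261962890625), 83.47015380859375) [189.2436 254.5385] ((482.81976318359375, 365.79443359375), (155.82923889160156, 160.25457763671875), 122.10902404785156)
round ((522.737548828125, -298.96002197265625), 124.31419372558594) [446.4154 232.5993] ((522.49267578125, -298.9072570800781), (244.8514404296875, 245.91171264648438), 13.035398483276367)
tops: tin [[0.4118 0.1501 0.085 ]] salt [[ 0.4253 -0.0878  0.06  ]] bottle [[0.6976 0.2523 0.2   ]] tumbler top [[ 0.7225 -0.1605  0.11  ]] ja [[0.7787 0.1149 0.21  ]] jb [[ 0.7861 -0.0114  0.195 ]] mug [[0.5038 0.3783 0.1   ]]
```

```bash
cat >> h.py <<'E'
from scipy.spatial.transform import Rotation as Ro
np.set_printoptions(suppress=True,precision=4)
def tool(heading,e,sgn):
    """tool heading (rad), e rad below horizontal, closing axis sgn*left"""
    h=np.array([np.cos(heading),np.sin(heading),0]); t=h*np.cos(e)-np.array([0,0,np.sin(e)])
    y=sgn*np.array([-h[1],h[0],0]); return np.c_[np.cross(y,t),y,t]
def plan(p,R,n=None,p0=None,R0=None):
    s=get_state(); p0=s["position"] if p0 is None else p0; R0=s["ee_rot"] if R0 is None else R0
    d=np.array(p)-p0; rv=Ro.from_matrix(R@R0.T).as_rotvec()/(np.pi/4)
    k=max(np.linalg.norm(d)/.05,np.linalg.norm(rv)/.2); n=n or int(np.ceil(k)); print("rows",n,"min",round(k,1),"row",np.r_[d/n,rv/n].round(5).tolist(),"total",np.r_[d,rv].round(4)); 
E
python3 - <<'E'
from h import *
a=np.radians(25); R=tool(.53,a,-1); t=R[:,2]; G=np.array([.557,.067,.075])+.019*t; print(R,G,G-.13*t)
plan([.45,.04,.30],R)
R2=tool(.53,a,1); plan([.45,.04,.30],R2)
E
```

```text
[[ 0.3646  0.5055  0.782 ]
 [ 0.2136 -0.8628  0.4582]
 [ 0.9063 -0.     -0.4226]] [0.5719 0.0757 0.067 ] [0.4702 0.0161 0.1219]
rows 15 min 14.9 row [0.01223, -0.03682, 0.00523, 0.11597, 0.00607, -0.16201] total [ 0.1835 -0.5523  0.0784  1.7395  0.091  -2.4302]
rows 12 min 11.7 row [0.01529, -0.04602, 0.00654, 0.00685, -0.12442, 0.08979] total [ 0.1835 -0.5523  0.0784  0.0822 -1.493   1.0775]
```

```bash
python3 - <<'E'
from h import *
plan([.45,.04,.32],tool(.53,np.pi/2,-1),15)
plan([.45,.04,.32],tool(.53,np.radians(25),-1),8,np.array([.45,.04,.32]),tool(.53,np.pi/2,-1))
E
```

```text
rows 15 min 13.9 row [0.01223, -0.03682, 0.00656, 2e-05, -0.00018, -0.1858] total [ 0.1835 -0.5523  0.0984  0.0003 -0.0027 -2.787 ]
rows 8 min 7.2 row [0.0, 0.0, 0.0, 0.09128, -0.15578, 0.0] total [ 0.      0.      0.      0.7302 -1.2463  0.    ]
```

Request:
play_rows --increments '[0.0122, -0.0368, 0.0066, 0, 0, -0.1858, 0.0122, -0.0368, 0.0066, 0, 0, -0.1858, 0.0122, -0.0368, 0.0066, 0, 0, -0.1858, 0.0122, -0.0368, 0.0066, 0, 0, -0.1858, 0.0122, -0.0368, 0.0066, 0, 0, -0.1858, 0.0122, -0.0368, 0.0066, 0, 0, -0.1858, 0.0122, -0.0368, 0.0066, 0, 0, -0.1858, 0.0122, -0.0368, 0.0066, 0, 0, -0.1858, 0.0122, -0.0368, 0.0066, 0, 0, -0.1858, 0.0122, -0.0368, 0.0066, 0, 0, -0.1858, 0.0122, -0.0368, 0.0066, 0, 0, -0.1858, 0.0122, -0.0368, 0.0066, 0, 0, -0.1858, 0.0122, -0.0368, 0.0066, 0, 0, -0.1858, 0.0122, -0.0368, 0.0066, 0, 0, -0.1858, 0.0122, -0.0368, 0.0066, 0, 0, -0.1858, 0, 0, 0, 0, 0, 0]' --fingers 1

```text
t: 2.1
position: [0.4504, 0.0373, 0.322]
ee_rot: [[0.866, 0.499, 0.001], [0.499, -0.866, -0.0], [0.001, 0.001, -1.0]]
force: [-0.2, 0.4, -0.2]
finger_gap: 0.0872
gripper_force: 0.0
```

Request:
play_rows --increments '[0, 0, 0, 0.091, -0.156, 0, 0, 0, 0, 0.091, -0.156, 0, 0, 0, 0, 0.091, -0.156, 0, 0, 0, 0, 0.091, -0.156, 0, 0, 0, 0, 0.091, -0.156, 0, 0, 0, 0, 0.091, -0.156, 0, 0, 0, 0, 0.091, -0.156, 0, 0, 0, 0, 0.091, -0.156, 0, 0, 0, 0, 0, 0, 0]'

```text
t: 3.22
position: [0.4914, 0.0518, 0.2773]
ee_rot: [[0.755, 0.549, 0.36], [0.44, -0.83, 0.343], [0.487, -0.1, -0.868]]
force: [-0.5, -0.3, -0.3]
finger_gap: 0.0872
gripper_force: 0.0
```

```bash
python3 - <<'E'
from h import *
s=get_state(); print(s["joint_pos"],s["position"],s["ee_rot"],s["t"])
t=tool(.53,np.radians(25),-1); G=np.array([.557,.067,.075])+.019*t[:,2]
plan(G-.13*t[:,2],t); plan(G,t)
E
```

```text
[ 0.5183 -0.3    -0.3109  2.0541 -0.5746  1.1236 -0.618 ] [0.4914 0.0518 0.2773] [[ 0.7546  0.5487  0.3598]
 [ 0.44   -0.8299  0.3429]
 [ 0.4867 -0.1005 -0.8677]] 3.225
rows 5 min 4.0 row [-0.00424, -0.00714, -0.03109, 0.06281, -0.14775, -0.02133] total [-0.0212 -0.0357 -0.1554  0.3141 -0.7387 -0.1066]
rows 5 min 4.5 row [0.01609, 0.00477, -0.04207, 0.06281, -0.14775, -0.02133] total [ 0.0804  0.0239 -0.2104  0.3141 -0.7387 -0.1066]
```

The arm hit joint 2's limit because that approach puts the wrist too close to the base. I'll fit a simple kinematic model and use it to check candidate approaches.

```bash
cat > kin.py <<'E'
from h import *
from scipy.optimize import least_squares
import itertools
D=[([-1.13389651,.32185066,-.0700989,1.45169504,.02260572,1.37080544,-.05690506],[.26651174,.5922272,.22143362],[[-.91196,.410278,-.000716],[.410278,.911959,-.001837],[-.000101,-.001969,-.999998]]),
([.5183,-.3,-.3109,2.0541,-.5746,1.1236,-.618],[.4914,.0518,.2773],[[.7546,.5487,.3598],[.44,-.8299,.3429],[.4867,-.1005,-.8677]])]
def chain(q,sg):
    R=np.eye(3); out=[]
    for i,(a,s) in enumerate(zip("zyzyzyz",sg)):
        R=R@Ro.from_euler(a,s*q[i]).as_matrix(); out.append(R)
    return out
if __name__=="__main__":
  best=[]
  for sg in itertools.product([1,-1],repeat=7):
    for sb in (0,np.pi):
      Rs=[chain(q,sg)[-1] for q,_,_ in D]; B=Ro.from_euler('z',sb).as_matrix()
      # base yaw sb, tool constant from sample 0
      C=(B@Rs[0]).T@np.array(D[0][2]); e=np.linalg.norm(B@Rs[1]@C-np.array(D[1][2])); best.append((e,sg,sb,Ro.from_matrix(C).as_rotvec()))
  for b in sorted(best,key=lambda b:b[0])[:6]: print(b)
E
python3 kin.py
```

```text
(np.float64(0.00013046713856869856), (-1, 1, -1, 1, -1, 1, -1), 0, array([0.    , 0.    , 1.5708]))
(np.float64(0.00013046713856871927), (-1, -1, -1, -1, -1, -1, -1), 3.141592653589793, array([ 0.    , -0.    , -1.5708]))
(np.float64(0.458305031149795), (-1, 1, 1, 1, 1, -1, 1), 3.141592653589793, array([-2.1386,  1.8543, -0.4153]))
(np.float64(0.458305031149795), (-1, -1, 1, -1, 1, 1, 1), 0, array([-1.8503, -2.134 ,  0.4034]))
(np.float64(0.4779993312144122), (-1, 1, 1, 1, 1, 1, -1), 3.141592653589793, array([ 0.003 , -0.0033, -1.7129]))
(np.float64(0.47799933121441224), (-1, -1, 1, -1, 1, -1, -1), 0, array([0.0032, 0.0029, 1.4287]))
```

```bash
cat >> kin.py <<'E'
SG=(-1,1,-1,1,-1,1,-1); C=Ro.from_euler('z',np.pi/2).as_matrix()
def basis(q,off):
    F=chain(q,SG); c=[[0,0,1],F[2]@[0,0,1],F[4]@[0,0,1],F[6]@[0,0,1]]
    if off: c+=[F[5]@[1,0,0]]
    return np.array(c).T
def fit(off):
    A=np.vstack([basis(q,off) for q,_,_ in D]); b=np.hstack([p for _,p,_ in D]); x,_,r,_=np.linalg.lstsq(A,b,rcond=None); return x,A@x-b
LO=np.array([-2.86,-.3,-1.38,.06,-1.56,.09,-2.69])+.03; HI=np.array([2.86,2.09,1.24,2.45,4.7,2.05,2.69])-.03
X,_=fit(0)
def ik(p,R,q0s,w=.003):
    best=None
    for q0 in q0s:
        f=lambda q:np.r_[(basis(q,0)@X-p)*10,Ro.from_matrix(R.T@chain(q,SG)[-1]@C).as_rotvec()*2,w*(q-q0)]
        r=least_squares(f,np.clip(q0,LO+1e-3,HI-1e-3),bounds=(LO,HI)); e=np.abs(r.fun[:6]).max()
        if best is None or e<best[0]-1e-3: best=(e,r.x)
    return best
E
python3 - <<'E'
from kin import *
for o in (0,1): print(fit(o))
q=np.array(D[1][0]); q1=np.array(D[0][0]); rng=np.random.default_rng(0)
seeds=[q,q1]+[rng.uniform(LO,HI) for _ in range(12)]
for hd in (-1.04,.53):
  for sg in (1,-1):
    for e in (15,25,30,40):
        R=tool(hd,np.radians(e),sg); b=ik(np.array([.557,.067,.08])+.016*R[:,2],R,seeds); b2=ik(np.array([.557,.067,.08])+.016*R[:,2],R,[q,q1]); print(hd,sg,e,b,b2[0])
E
```

```text
(array([0.216 , 0.4509, 0.5181, 0.3143]), array([-0.0248,  0.0104,  0.0041, -0.0003,  0.002 , -0.0041]))
(array([ 0.2137,  0.4549,  0.4799,  0.3278, -0.0363]), array([-0.0247,  0.0105, -0.0003, -0.0008,  0.0007,  0.0003]))
-1.04 1 15 (np.float64(1.0843311950741036e-05), array([-0.4657,  0.5794, -0.2092,  2.0124,  1.4006,  1.502 , -1.0259])) 1.0843311950741036e-05
-1.04 1 25 (np.float64(1.094129342481789e-05), array([-0.3647,  0.4839, -0.2842,  2.0251,  1.3186,  1.3773, -0.9215])) 1.094129342481789e-05
-1.04 1 30 (np.float64(1.0878856385971101e-05), array([-0.3131,  0.44  , -0.3158,  2.0272,  1.266 ,  1.3133, -0.8603])) 1.0878856385971101e-05
-1.04 1 40 (np.float64(1.0434387747446556e-05), array([-0.2095,  0.3624, -0.3654,  2.0229,  1.135 ,  1.1886, -0.7161])) 1.0434387747446556e-05
-1.04 -1 15 (np.float64(1.0000834867769507e-05), array([-0.8764,  0.5837,  0.2459,  2.0124,  1.236 ,  1.3129,  2.1651])) 1.0000834867769507e-05
-1.04 -1 25 (np.float64(1.0507533478214791e-05), array([-0.7986,  0.4751,  0.1979,  2.0251,  1.1654,  1.2133,  2.2781])) 1.0507533478214791e-05
-1.04 -1 30 (np.flo
[... 665 characters left out ...]
37769262927
0.53 1 40 (np.float64(6.569509065533183e-05), array([-1.0477,  0.1643,  1.21  ,  2.3758,  4.5657,  0.6252, -2.603 ])) 0.004194401223683197
0.53 -1 15 (np.float64(0.12194620060449876), array([ 0.847 ,  0.416 , -0.558 ,  2.42  ,  4.1932,  0.9302,  1.3512])) 0.3000699014525903
0.53 -1 25 (np.float64(0.07578632846484608), array([-0.937 ,  0.5157,  1.21  ,  2.42  ,  4.1386,  1.1667,  0.7872])) 0.25076352908419663
0.53 -1 30 (np.float64(0.03102631070411579), array([-0.9764,  0.3571,  1.21  ,  2.42  ,  4.2533,  0.9451,  0.7635])) 0.17639840250882594
0.53 -1 40 (np.float64(7.045154631931725e-05), array([-1.0477,  0.1644,  1.21  ,  2.3758,  4.5657,  0.6252,  0.5386])) 0.004210510739329431
```

```bash
python3 - <<'E'
from kin import *
q=np.array([-0.3131,  0.44  , -0.3158,  2.0272,  1.266 ,  1.3133, -0.8603])
for hd in np.radians(np.arange(-180,180,30)):
    R=tool(hd,np.radians(120),1); h=np.array([np.cos(hd),np.sin(hd),0]); b=ik(np.array([.522,-.299,.046])-.01*h+.016*R[:,2],R,[q])
    print(round(np.degrees(hd)),round(b[0],4),b[1],np.abs(b[1]-q).max().round(2))
R=tool(-1.04,np.radians(30),1); G=np.array([.557,.067,.08])+.016*R[:,2]; P=G-.13*R[:,2]; print(G,P,R)
cur=np.array(D[1][0])
for p in (P+[0,0,.15],P,G,G+[0,0,.15]): b=ik(p,R,[cur]); cur=b[1]; print(b)
plan(P+[0,0,.15],R)
E
```

```text
-180 0.0 [ 0.8189  0.2362 -0.1676  2.0805 -0.6215  0.4839 -0.4011] 1.89
-150 0.0 [ 0.9799  0.3527 -0.2679  1.936  -0.5904  0.785   0.0956] 1.86
-120 0.0 [ 1.2866  0.5663 -0.6702  1.7499 -0.2069  1.0268  0.2743] 1.6
-90 0.0 [ 1.3225  0.7795 -0.8771  1.5697  0.1293  1.3055  0.4771] 1.64
-60 0.0 [ 1.1842  0.8558 -0.8619  1.4377  0.299   1.5348  0.8308] 1.69
-30 0.0 [ 1.0519  0.8694 -0.8277  1.3884  0.4716  1.6599  1.2233] 2.08
0 0.0 [ 0.9399  0.8157 -0.7703  1.4364  0.6312  1.653   1.6364] 2.5
30 0.0 [ 0.8537  0.7042 -0.6993  1.5675  0.7618  1.516   2.039 ] 2.9
60 0.0 [ 0.7967  0.5542 -0.6246  1.7474  0.8602  1.271   2.4245] 3.28
90 0.0 [ 1.2539  0.6828 -1.1714  1.9338  1.2779  1.2339  2.66  ] 3.52
120 0.3725 [ 1.1959  0.3738 -0.9341  2.2108  1.5707  0.6628  2.66  ] 3.52
150 0.0 [ 0.4917  0.1891  0.029   2.1356 -0.0104  0.2934 -1.5665] 1.28
[0.564  0.0551 0.072 ] [0.507  0.1521 0.137 ] [[-0.2531  0.8624  0.4384]
 [ 0.4312  0.5062 -0.7469]
 [-0.866   0.     -0.5   ]]
(np.float64(9.749251087300033e-06), array([-0.2342,  0.1748, -0.6255,  1.861 ,  1.0567,  1.6461, -0.5541]))
(np.float64(1.5185612903110726e-06), array([-0.2916,  0.3969, -0.5857,  1.9654,  1.1497,  1.5592, -0.8422]))
(np.float64(1.369153428891955e-06), array([-0.1698,  0.4663, -0.4773,  2.0272,  1.3165,  1.3702, -0.8771]))
(np.float64(2.2860078662593655e-06), array([-0.1295,  0.2016, -0.5072,  1.9651,  1.1611,  1.4173, -0.5695]))
rows 14 min 13.5 row [0.00111, 0.00716, 0.00069, -0.15272, 0.02731, 0.11359] total [ 0.0156  0.1003  0.0097 -2.1381  0.3823  1.5903]
```

```bash
python3 - <<'E'
from kin import *
A=tool(-1.04,np.pi/2,1); R=tool(-1.04,np.radians(30),1); p=np.array([.507,.152,.30])
plan(p,A,12); plan(p,R,8,p,A)
E
```

```text
rows 12 min 10.3 row [0.0013, 0.00835, 0.00189, -0.06091, 0.00228, 0.15977] total [ 0.0156  0.1002  0.0227 -0.731   0.0274  1.9172]
rows 8 min 6.7 row [0.0, 0.0, 0.0, -0.14373, -0.08437, -0.0] total [ 0.      0.      0.     -1.1499 -0.675  -0.    ]
```

Request:
play_rows --increments '[0.0013, 0.0083, 0.0019, -0.061, 0.0023, 0.16, 0.0013, 0.0083, 0.0019, -0.061, 0.0023, 0.16, 0.0013, 0.0083, 0.0019, -0.061, 0.0023, 0.16, 0.0013, 0.0083, 0.0019, -0.061, 0.0023, 0.16, 0.0013, 0.0083, 0.0019, -0.061, 0.0023, 0.16, 0.0013, 0.0083, 0.0019, -0.061, 0.0023, 0.16, 0.0013, 0.0083, 0.0019, -0.061, 0.0023, 0.16, 0.0013, 0.0083, 0.0019, -0.061, 0.0023, 0.16, 0.0013, 0.0083, 0.0019, -0.061, 0.0023, 0.16, 0.0013, 0.0083, 0.0019, -0.061, 0.0023, 0.16, 0.0013, 0.0083, 0.0019, -0.061, 0.0023, 0.16, 0.0013, 0.0083, 0.0019, -0.061, 0.0023, 0.16, 0, 0, 0, 0, 0, 0]'

```text
t: 4.85
position: [0.5079, 0.1575, 0.3034]
ee_rot: [[-0.517, 0.856, -0.002], [0.856, 0.517, 0.002], [0.002, -0.001, -1.0]]
force: [-0.1, 0.3, -0.6]
finger_gap: 0.0871
gripper_force: 0.0
```

Request:
play_rows --increments '[0, 0, 0, -0.144, -0.0844, 0, 0, 0, 0, -0.144, -0.0844, 0, 0, 0, 0, -0.144, -0.0844, 0, 0, 0, 0, -0.144, -0.0844, 0, 0, 0, 0, -0.144, -0.0844, 0, 0, 0, 0, -0.144, -0.0844, 0, 0, 0, 0, -0.144, -0.0844, 0, 0, 0, 0, -0.144, -0.0844, 0, 0, 0, 0, 0, 0, 0]'

```text
t: 5.98
position: [0.5075, 0.1549, 0.3004]
ee_rot: [[-0.265, 0.86, 0.436], [0.426, 0.511, -0.747], [-0.865, -0.012, -0.502]]
force: [-0.3, -1.0, -0.4]
finger_gap: 0.0868
gripper_force: 0.0
```

```bash
python3 - <<'E'
from kin import *
s=get_state(); print(s["joint_pos"],s["position"],s["ee_rot"])
R=tool(-1.04,np.radians(30),1); G=np.array([.557,.067,.08])+.016*R[:,2]
plan(G-.13*R[:,2],R); plan(G,R,5,G-.13*R[:,2],R)
E
```

```text
[-0.2659  0.2767 -0.7697  1.8047  1.0496  1.7937 -0.6573] [0.5075 0.1549 0.3004] [[-0.2652  0.8598  0.4365]
 [ 0.4261  0.5106 -0.7468]
 [-0.8649 -0.0121 -0.5017]]
rows 4 min 3.3 row [-0.00011, -0.0007, -0.04085, 0.0014, -0.00363, -0.00162] total [-0.0004 -0.0028 -0.1634  0.0056 -0.0145 -0.0065]
rows 5 min 2.6 row [0.0114, -0.01942, -0.013, 0.0, 0.0, 0.0] total [ 0.057  -0.0971 -0.065   0.      0.      0.    ]
```

Request:
play_rows --increments '[0, -0.0007, -0.041, 0.0014, -0.0036, -0.0016, 0, -0.0007, -0.041, 0.0014, -0.0036, -0.0016, 0, -0.0007, -0.041, 0.0014, -0.0036, -0.0016, 0, -0.0007, -0.041, 0.0014, -0.0036, -0.0016, 0, 0, 0, 0, 0, 0]'

```text
t: 6.6
position: [0.5082, 0.1493, 0.1375]
ee_rot: [[-0.251, 0.865, 0.434], [0.433, 0.501, -0.749], [-0.866, 0.0, -0.5]]
force: [0.1, -0.1, 1.9]
finger_gap: 0.0874
gripper_force: 0.0
```

```bash
python3 - <<'E'
from kin import *
R=tool(-1.04,np.radians(30),1); G=np.array([.557,.067,.08])+.016*R[:,2]
plan(G,R,6); print(get_state()["force"])
c=capture("scene"); a=c["img"][100:290,230:430]; cv2.imwrite("pics/pre.png",cv2.resize(a,None,fx=3,fy=3))
E
```

```text
rows 6 min 2.6 row [0.00931, -0.0157, -0.01091, -0.0, 2e-05, 0.00121] total [ 0.0559 -0.0942 -0.0655 -0.      0.0001  0.0073]
[ 0.1416 -0.0548  1.93  ]
```

View pics/pre.png

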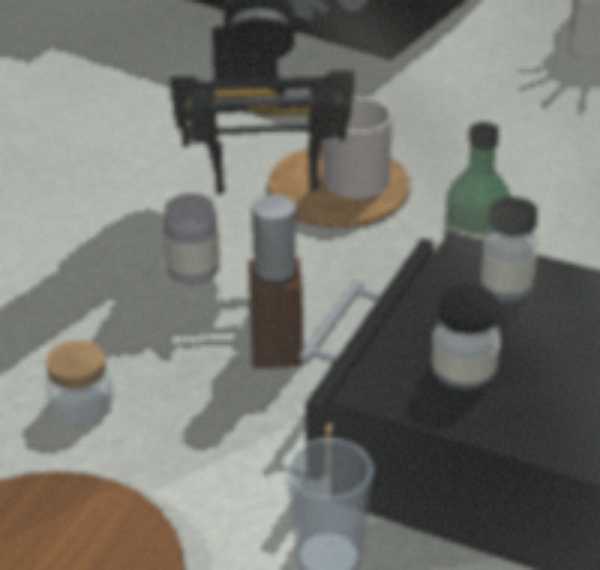

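The open fingers (crop pixels 220,190 and 315,185) straddle the mill (275,290), and everything else is clear of them. Next I'll approach and close.

Request:
play_rows --increments '[0.0093, -0.0157, -0.0109, 0, 0, 0, 0.0093, -0.0157, -0.0109, 0, 0, 0, 0.0093, -0.0157, -0.0109, 0, 0, 0, 0.0093, -0.0157, -0.0109, 0, 0, 0, 0.0093, -0.0157, -0.0109, 0, 0, 0, 0.0093, -0.0157, -0.0109, 0, 0, 0, 0, 0, 0, 0, 0, 0]'

```text
t: 7.52
position: [0.564, 0.0545, 0.0724]
ee_rot: [[-0.249, 0.865, 0.435], [0.432, 0.502, -0.749], [-0.867, 0.001, -0.499]]
force: [-1.4, -0.0, -0.1]
finger_gap: 0.0874
gripper_force: 0.0
```

Request:
play_rows --increments '[0, 0, 0, 0, 0, 0, 0, 0, 0, 0, 0, 0, 0, 0, 0, 0, 0, 0, 0, 0, 0, 0, 0, 0, 0, 0, 0, 0, 0, 0, 0, 0, 0, 0, 0, 0]' --fingers -1 --force 30

```text
t: 8.28
position: [0.5643, 0.0573, 0.0736]
ee_rot: [[-0.249, 0.863, 0.439], [0.433, 0.505, -0.747], [-0.866, 0.004, -0.5]]
force: [-0.3, 1.9, 0.9]
finger_gap: 0.0518
gripper_force: 30.0
```

```bash
python3 - <<'E'
from kin import *
s=get_state(); R=s["ee_rot"]; p=s["position"]; hL=np.array([np.cos(-1.04),np.sin(-1.04),0])
# ideal: rotate about horizontal axis 90deg so mill z -> hL
Q=Ro.from_rotvec(np.cross([0,0,1],hL)*np.pi/2).as_matrix(); Rf=Q@R
A=np.array([.557,.067,.08]); F=np.array([.522,-.299,.044])-.01*hL+Q@(p-A); print(F,Rf)
L=p+[-.03,0,.16]; 
plan(L,R,5); plan(F+[0,0,.08],Rf,14,L,R); plan(F+[0,0,.006],Rf,5,F+[0,0,.08],Rf)
cur=s["joint_pos"]; print(cur)
for a in np.linspace(0,1,5):
    b=ik(L+(F+[0,0,.08]-L)*a,Ro.from_rotvec(np.cross([0,0,1],hL)*np.pi/2*a).as_matrix()@R,[cur]); cur=b[1]; print(b)
E
```

```text
[ 0.5149 -0.2841  0.032 ] [[-0.4349  0.8644 -0.2525]
 [ 0.7492  0.5029  0.431 ]
 [ 0.4995 -0.0018 -0.8663]]
rows 5 min 3.3 row [-0.006, 0.0, 0.032, 0.0, 0.0, 0.0] total [-0.03  0.    0.16  0.    0.    0.  ]
rows 14 min 10.0 row [-0.00139, -0.02439, -0.00868, 0.1232, 0.07232, 0.0] total [-0.0194 -0.3415 -0.1216  1.7248  1.0124  0.    ]
rows 5 min 1.5 row [0.0, 0.0, -0.0148, 0.0, 0.0, 0.0] total [ 0.     0.    -0.074  0.     0.     0.   ]
[-0.2     0.562  -0.6196  2.0047  1.2922  1.515  -0.9911]
(np.float64(3.658612577221782e-06), array([-0.0745,  0.1385, -0.5925,  2.0105,  1.1257,  1.4394, -0.5693]))
(np.float64(5.6432879217105145e-06), array([ 0.0828, -0.0434, -0.3816,  2.0372,  0.7115,  1.0931, -0.0949]))
(np.float64(5.523637857799676e-06), array([ 0.2813,  0.0077, -0.193 ,  1.94  ,  0.247 ,  1.0524,  0.5074]))
(np.float64(3.902587677912239e-06), array([ 0.525 ,  0.2496, -0.1336,  1.7177, -0.0478,  1.2807,  0.9363]))
(np.float64(3.851036111944966e-06), array([ 0.7026,  0.596 , -0.1256,  1.3862, -0.1533,  1.6366,  1.1349]))
```

Request:
play_rows --increments '[-0.002, 0, 0.02, 0, 0, 0, -0.007, 0, 0.035, 0, 0, 0, -0.007, 0, 0.035, 0, 0, 0, -0.007, 0, 0.035, 0, 0, 0, -0.007, 0, 0.035, 0, 0, 0, 0, 0, 0, 0, 0, 0]'

```text
t: 9.02
position: [0.5344, 0.0577, 0.2353]
ee_rot: [[-0.246, 0.863, 0.44], [0.435, 0.504, -0.746], [-0.866, 0.008, -0.5]]
force: [0.6, 0.1, -3.4]
finger_gap: 0.0515
gripper_force: 30.0
```

Request:
play_rows --increments '[-0.0014, -0.0244, -0.0087, 0.1232, 0.0723, 0, -0.0014, -0.0244, -0.0087, 0.1232, 0.0723, 0, -0.0014, -0.0244, -0.0087, 0.1232, 0.0723, 0, -0.0014, -0.0244, -0.0087, 0.1232, 0.0723, 0, -0.0014, -0.0244, -0.0087, 0.1232, 0.0723, 0, -0.0014, -0.0244, -0.0087, 0.1232, 0.0723, 0, -0.0014, -0.0244, -0.0087, 0.1232, 0.0723, 0, -0.0014, -0.0244, -0.0087, 0.1232, 0.0723, 0, -0.0014, -0.0244, -0.0087, 0.1232, 0.0723, 0, -0.0014, -0.0244, -0.0087, 0.1232, 0.0723, 0, -0.0014, -0.0244, -0.0087, 0.1232, 0.0723, 0, -0.0014, -0.0244, -0.0087, 0.1232, 0.0723, 0, -0.0014, -0.0244, -0.0087, 0.1232, 0.0723, 0, -0.0014, -0.0244, -0.0087, 0.1232, 0.0723, 0, 0, 0, 0, 0, 0, 0, 0, 0, 0, 0, 0, 0]'

```text
t: 11.02
position: [0.5138, -0.284, 0.1094]
ee_rot: [[-0.433, 0.864, -0.255], [0.749, 0.503, 0.432], [0.502, -0.004, -0.865]]
force: [-0.4, 0.5, -2.7]
finger_gap: 0.0513
gripper_force: 30.0
```

```bash
python3 - <<'E'
from kin import *
s=get_state(); R0=tool(-1.04,np.radians(30),1); print(s["force"],s["joint_pos"],s["finger_gap"])
Rg=np.array([[-.249,.863,.439],[.433,.505,-.747],[-.866,.004,-.5]]); m=s["ee_rot"]@Rg.T@[0,0,1]; print("mill axis if no slip",m)
Rf=np.array([[-0.4349,0.8644,-0.2525],[0.7492,0.5029,0.431],[0.4995,-0.0018,-0.8663]]); plan([.5149,-.2841,.04],Rf)
c=capture("scene"); a=c["img"][160:360,130:360]; cv2.imwrite("pics/lay.png",cv2.resize(a,None,fx=3,fy=3))
E
```

```text
[-0.4316  0.5419 -2.6861] [ 0.7033  0.6447 -0.1644  1.3225 -0.1403  1.6504  1.0959] 0.051335615906219524
mill axis if no slip [ 0.5062 -0.8624 -0.0025]
rows 2 min 1.4 row [0.00053, -6e-05, -0.03469, -0.001, -0.0022, 0.0001] total [ 0.0011 -0.0001 -0.0694 -0.002  -0.0044  0.0002]
```

View pics/lay.png

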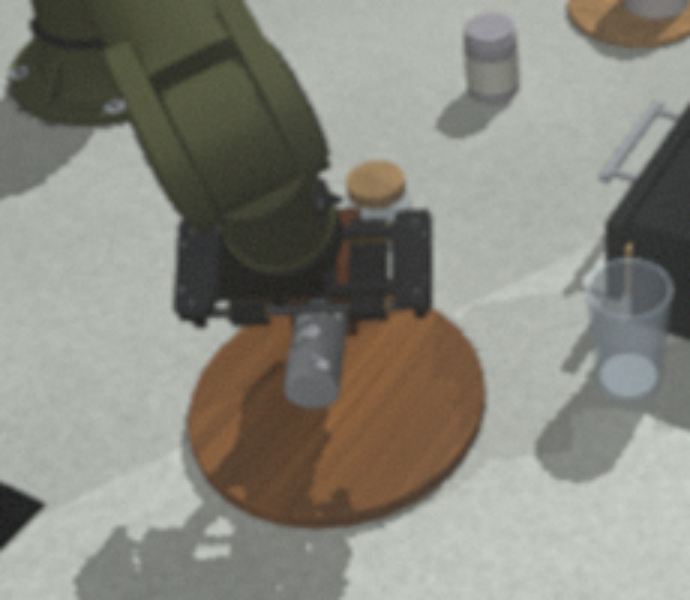

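The mill hangs level over the board, its steel head at crop pixels (315,370). Next I'll lower it until it makes contact.

Request:
play_rows --increments '[0, 0, -0.02, 0, -0.002, 0, 0, 0, -0.02, 0, -0.002, 0, 0, 0, -0.015, 0, 0, 0, 0, 0, -0.008, 0, 0, 0, 0, 0, -0.005, 0, 0, 0, 0, 0, 0, 0, 0, 0]'

```text
t: 11.82
position: [0.5145, -0.2847, 0.0434]
ee_rot: [[-0.436, 0.864, -0.25], [0.749, 0.503, 0.431], [0.498, 0.0, -0.867]]
force: [-0.4, -0.1, -2.7]
finger_gap: 0.0514
gripper_force: 30.0
```

Request:
play_rows --increments '[0, 0, -0.002, 0, 0, 0, 0, 0, -0.002, 0, 0, 0, 0, 0, -0.002, 0, 0, 0, 0, 0, 0, 0, 0, 0]'

```text
t: 12.32
position: [0.5144, -0.2846, 0.0374]
ee_rot: [[-0.436, 0.864, -0.251], [0.749, 0.503, 0.431], [0.498, 0.0, -0.867]]
force: [-0.2, -0.6, -2.0]
finger_gap: 0.052
gripper_force: 30.0
```

Request:
play_rows --increments '[0, 0, -0.0015, 0, 0, 0, 0, 0, -0.0015, 0, 0, 0, 0, 0, 0, 0, 0, 0]'

```text
t: 12.7
position: [0.5144, -0.2846, 0.0344]
ee_rot: [[-0.436, 0.864, -0.251], [0.749, 0.503, 0.431], [0.498, 0.0, -0.867]]
force: [0.3, 0.6, -1.9]
finger_gap: 0.0518
gripper_force: 30.0
```

Request:
play_rows --increments '[0, 0, -0.0015, 0, 0, 0, 0, 0, 0, 0, 0, 0]'

```text
t: 12.95
position: [0.5146, -0.2847, 0.0332]
ee_rot: [[-0.437, 0.864, -0.25], [0.749, 0.503, 0.431], [0.498, 0.001, -0.867]]
force: [-0.1, 0.4, -1.8]
finger_gap: 0.0519
gripper_force: 30.0
```

Request:
play_rows --increments '[0, 0, -0.0015, 0, 0, 0, 0, 0, 0, 0, 0, 0]'

```text
t: 13.2
position: [0.5146, -0.2847, 0.0331]
ee_rot: [[-0.437, 0.864, -0.25], [0.749, 0.503, 0.431], [0.498, 0.001, -0.867]]
force: [-1.2, -0.6, 4.3]
finger_gap: 0.0519
gripper_force: 30.0
```

Request:
play_rows --increments '[0, 0, -0.001, 0, 0, 0, 0, 0, 0, 0, 0, 0]'

```text
t: 13.45
position: [0.5146, -0.2847, 0.0331]
ee_rot: [[-0.437, 0.864, -0.25], [0.749, 0.503, 0.431], [0.498, 0.001, -0.867]]
force: [-1.8, -1.0, 9.3]
finger_gap: 0.0517
gripper_force: 30.0
```

Request:
play_rows --increments '[0, 0, 0.001, 0, 0, 0, 0, 0, 0, 0, 0, 0, 0, 0, 0, 0, 0, 0]' --fingers 0.8 --force 5

```text
t: 13.82
position: [0.5144, -0.2845, 0.0312]
ee_rot: [[-0.436, 0.864, -0.251], [0.749, 0.503, 0.431], [0.498, 0.0, -0.867]]
force: [0.9, -0.0, 0.4]
finger_gap: 0.0732
gripper_force: 0.0
```

Request:
play_rows --increments '[0, 0, 0, 0, 0, 0, 0, 0, 0, 0, 0, 0, 0.003, -0.005, 0.01, 0, 0, 0, 0.006, -0.011, 0.022, 0, 0, 0, 0.01, -0.017, 0.034, 0, 0, 0, 0.01, -0.017, 0.034, 0, 0, 0, 0, 0, 0.03, 0, 0, 0, 0, 0, 0.03, 0, 0, 0]'

```text
t: 14.82
position: [0.5437, -0.3353, 0.1933]
ee_rot: [[-0.437, 0.864, -0.249], [0.75, 0.503, 0.43], [0.497, 0.001, -0.868]]
force: [-0.8, 0.1, 0.3]
finger_gap: 0.0783
gripper_force: 0.0
```

```bash
python3 - <<'E'
from kin import *
s=get_state(); print(s["joint_pos"],s["position"],s["ee_rot"])
yaw=.016; H=np.array([.633,.041,.088])
for sg in (1,-1):
    R=tool(yaw+np.pi/2,np.pi/2,sg)   # closing axis along -/+x
    for dz in (.1,0): 
        p=H+[0,0,.010+dz]+.019*R[:,2]; b=ik(p,R,[s["joint_pos"]]); print(sg,p,b)
    plan(H+[0,0,.09],R)
E
```

```text
[ 0.71    0.7029 -0.149   1.0549 -0.1377  1.8555  1.0928] [ 0.5437 -0.3353  0.1933] [[-0.4366  0.8644 -0.2494]
 [ 0.7498  0.5028  0.4301]
 [ 0.4972  0.0008 -0.8676]]
1 [0.633 0.041 0.179] (np.float64(1.3120355311198378e-05), array([ 0.8367,  0.6523, -1.2881,  1.5547,  0.6313,  1.4137,  2.66  ]))
1 [0.633 0.041 0.079] (np.float64(1.140709260233061e-05), array([ 0.7521,  0.6712, -1.1096,  1.6521,  0.6337,  1.2245,  2.66  ]))
rows 17 min 16.9 row [0.00525, 0.02213, -0.0009, 0.01403, -0.05071, 0.19123] total [ 0.0893  0.3763 -0.0153  0.2385 -0.8621  3.2509]
-1 [0.633 0.041 0.179] (np.float64(6.1907700905872715e-06), array([ 0.1546,  0.3226, -0.2696,  1.5547,  0.0884,  1.2763, -0.1114]))
-1 [0.633 0.041 0.079] (np.float64(7.413416238198453e-06), array([ 0.0981,  0.4036, -0.2004,  1.6521,  0.0881,  1.0947, -0.111 ]))
rows 8 min 7.7 row [0.01116, 0.04704, -0.00191, -0.08068, -0.02232, -0.07947] total [ 0.0893  0.3763 -0.0153 -0.6454 -0.1786 -0.6358]
```

Request:
play_rows --increments '[0.0112, 0.047, 0.002, -0.0807, -0.0223, -0.0795, 0.0112, 0.047, 0.002, -0.0807, -0.0223, -0.0795, 0.0112, 0.047, 0.002, -0.0807, -0.0223, -0.0795, 0.0112, 0.047, 0.002, -0.0807, -0.0223, -0.0795, 0.0112, 0.047, 0.002, -0.0807, -0.0223, -0.0795, 0.0112, 0.047, 0.002, -0.0807, -0.0223, -0.0795, 0.0112, 0.047, 0.002, -0.0807, -0.0223, -0.0795, 0.0112, 0.047, 0.002, -0.0807, -0.0223, -0.0795, 0, 0, 0, 0, 0, 0]' --fingers -0.4

```text
t: 15.95
position: [0.633, 0.0507, 0.2092]
ee_rot: [[-0.028, 1.0, 0.001], [1.0, 0.028, 0.005], [0.005, 0.001, -1.0]]
force: [0.9, -1.1, -0.1]
finger_gap: 0.026
gripper_force: 0.0
```

```bash
python3 - <<'E'
from kin import *
s=get_state(); print(s["joint_pos"],s["finger_gap"])
R=tool(.016+np.pi/2,np.pi/2,-1); plan([.633,.041,.130],R,3); plan([.633,.041,.081],R,6,np.array([.633,.041,.13]),R)
c=capture("top"); cv2.imwrite("pics/top1.png",cv2.resize(c["img"][130:310,200:500],None,fx=2.6,fy=2.6)); np.savez("top1.npz",**c)
E
```

```text
[ 0.0793  0.3051 -0.2468  1.5051  0.0706  1.3387 -0.1446] 0.026043118693131743
rows 3 min 1.6 row [-1e-05, -0.00324, -0.02641, -0.0021, 0.0005, -0.00513] total [-0.     -0.0097 -0.0792 -0.0063  0.0015 -0.0154]
rows 6 min 1.0 row [0.0, 0.0, -0.00817, 0.0, 0.0, 0.0] total [ 0.     0.    -0.049  0.     0.     0.   ]
```

View pics/top1.png

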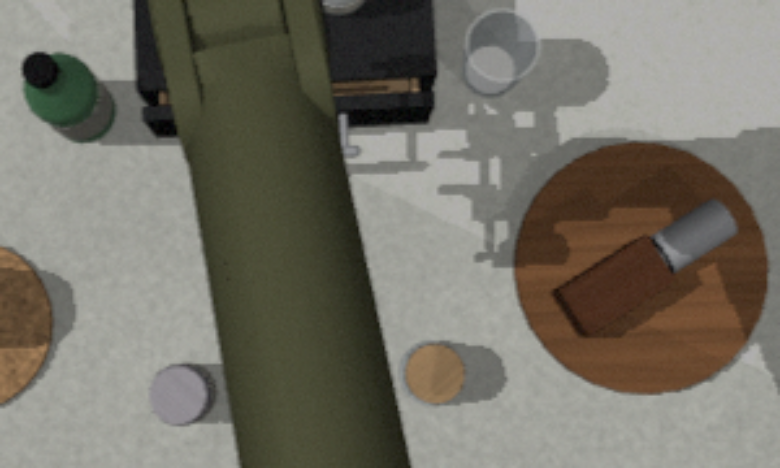

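The mill lies on the board, foot at crop pixels (570,312) and head end at (725,220), and the bystanders haven't moved. Next I'll lower onto the handle bar.

Request:
play_rows --increments '[0, -0.003, -0.026, -0.002, 0, -0.005, 0, -0.003, -0.026, -0.002, 0, -0.005, 0, -0.003, -0.026, -0.002, 0, -0.005, 0, 0, -0.01, 0, 0, 0, 0, 0, -0.01, 0, 0, 0, 0, 0, -0.008, 0, 0, 0, 0, 0, 0, 0, 0, 0]'

```text
t: 16.88
position: [0.633, 0.0324, 0.1014]
ee_rot: [[-0.004, 1.0, -0.001], [1.0, 0.004, -0.004], [-0.004, -0.001, -1.0]]
force: [0.2, -0.2, -0.1]
finger_gap: 0.0261
gripper_force: 0.0
```

Request:
play_rows --increments '[0, 0, -0.008, 0, 0, 0, 0, 0, -0.008, 0, 0, 0, 0, 0, -0.006, 0, 0, 0, 0, 0, 0, 0, 0, 0]'

```text
t: 17.38
position: [0.6326, 0.0323, 0.0787]
ee_rot: [[-0.004, 1.0, -0.002], [1.0, 0.004, -0.004], [-0.004, -0.002, -1.0]]
force: [-0.0, 0.1, 0.1]
finger_gap: 0.0261
gripper_force: 0.0
```

Request:
play_rows --increments '[0, 0, 0, 0, 0, 0, 0, 0, 0, 0, 0, 0, 0, 0, 0, 0, 0, 0, 0, 0, 0, 0, 0, 0]' --fingers -1 --force 20

```text
t: 17.88
position: [0.6339, 0.0324, 0.0799]
ee_rot: [[-0.004, 1.0, 0.001], [1.0, 0.004, -0.004], [-0.004, 0.001, -1.0]]
force: [2.3, 0.2, -0.3]
finger_gap: 0.0098
gripper_force: 20.0
```

Request:
play_rows --increments '[-0.006, 0, 0, 0, 0, 0, -0.012, -0.0002, 0, 0, 0, 0, -0.012, -0.0002, 0, 0, 0, 0, -0.012, -0.0002, 0, 0, 0, 0, -0.012, -0.0002, 0, 0, 0, 0, -0.012, -0.0002, 0, 0, 0, 0, -0.012, -0.0002, 0, 0, 0, 0, -0.012, -0.0002, 0, 0, 0, 0, -0.012, -0.0002, 0, 0, 0, 0, -0.012, -0.0002, 0, 0, 0, 0, -0.012, -0.0002, 0, 0, 0, 0, -0.006, 0, 0, 0, 0, 0, 0, 0, 0, 0, 0, 0]'

```text
t: 19.5
position: [0.4998, 0.0294, 0.0798]
ee_rot: [[-0.004, 1.0, -0.003], [1.0, 0.004, -0.005], [-0.005, -0.003, -1.0]]
force: [0.4, -4.5, 6.2]
finger_gap: 0.0103
gripper_force: 20.0
```

Request:
play_rows --increments '[-0.004, 0, 0, 0, 0, 0, -0.004, 0, 0, 0, 0, 0, -0.004, 0, 0, 0, 0, 0, -0.004, 0, 0, 0, 0, 0, 0, 0, 0, 0, 0, 0]'

```text
t: 20.12
position: [0.4845, 0.029, 0.0798]
ee_rot: [[-0.004, 1.0, -0.001], [1.0, 0.004, -0.006], [-0.006, -0.001, -1.0]]
force: [1.6, -6.6, 5.6]
finger_gap: 0.0101
gripper_force: 20.0
```

Request:
play_rows --increments '[-0.003, 0, 0, 0, 0, 0, -0.002, 0, 0, 0, 0, 0, -0.002, 0, 0, 0, 0, 0, 0, 0, 0, 0, 0, 0]'

```text
t: 20.62
position: [0.4819, 0.029, 0.08]
ee_rot: [[-0.003, 1.0, 0.008], [1.0, 0.003, -0.005], [-0.005, 0.008, -1.0]]
force: [14.3, -6.2, -6.3]
finger_gap: 0.0103
gripper_force: 20.0
```

Request:
play_rows --increments '[-0.002, 0, 0, 0, 0, 0, 0, 0, 0, 0, 0, 0]'

```text
t: 20.88
position: [0.4818, 0.029, 0.08]
ee_rot: [[-0.003, 1.0, 0.012], [1.0, 0.003, -0.004], [-0.005, 0.012, -1.0]]
force: [18.6, -5.3, -11.9]
finger_gap: 0.0101
gripper_force: 20.0
```

Request:
play_rows --increments '[0.003, 0, 0, 0, 0, 0, 0, 0, 0, 0, 0, 0]'

```text
t: 21.12
position: [0.4818, 0.0289, 0.0799]
ee_rot: [[-0.003, 1.0, 0.005], [1.0, 0.003, -0.005], [-0.005, 0.005, -1.0]]
force: [10.8, -5.8, -2.7]
finger_gap: 0.0104
gripper_force: 20.0
```

Request:
play_rows --increments '[0, 0, 0, 0, 0, 0, 0, 0, 0, 0, 0, 0, 0, 0, 0, 0, 0, 0]' --fingers -0.42

```text
t: 21.5
position: [0.4772, 0.0312, 0.0786]
ee_rot: [[-0.005, 1.0, -0.004], [1.0, 0.005, -0.003], [-0.003, -0.004, -1.0]]
force: [-0.7, 0.1, -1.3]
finger_gap: 0.024
gripper_force: 0.0
```

Request:
play_rows --increments '[0, 0, 0.015, 0, 0, 0, 0, 0, 0.03, 0, 0, 0, 0, 0, 0.045, 0, 0, 0, 0, 0, 0.05, 0, 0, 0, 0, -0.04, 0.04, 0, 0, 0, 0, -0.05, 0, 0, 0, 0, 0, -0.05, 0, 0, 0, 0, 0, -0.05, 0, 0, 0, 0, 0, 0, 0, 0, 0, 0]'

```text
t: 22.62
position: [0.4779, -0.164, 0.2603]
ee_rot: [[0.003, 1.0, -0.001], [1.0, -0.003, -0.005], [-0.005, -0.001, -1.0]]
force: [-0.4, 1.2, -1.7]
finger_gap: 0.0254
gripper_force: 0.0
```

```bash
python3 - <<'E'
from kin import *
c=capture("top"); cv2.imwrite("pics/top2.png",cv2.resize(c["img"][60:310,200:520],None,fx=2.4,fy=2.4,interpolation=cv2.INTER_CUBIC)); np.savez("top2.npz",**c)
E
```

```text
(no output)
```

View pics/top2.png

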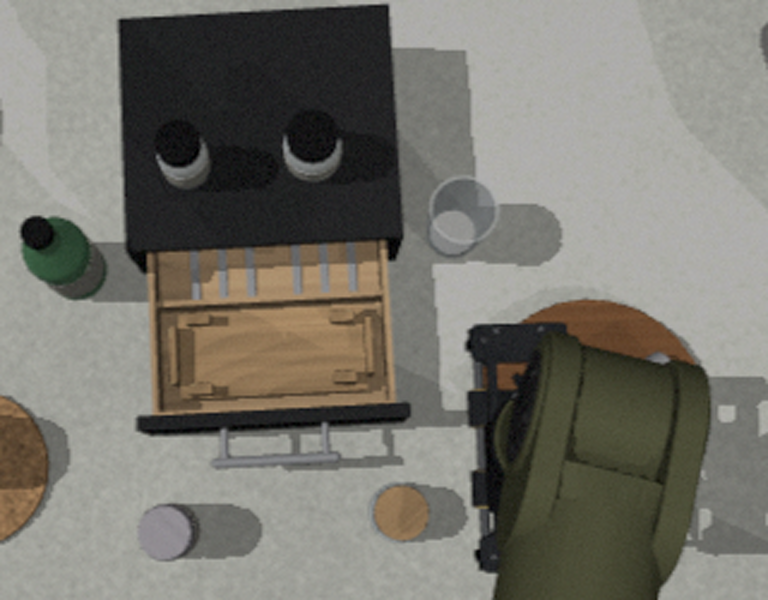

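The drawer is out. The wide-set blocks are at crop pixels (202,320) and (206,390), the close-set ones at (343,315) and (345,377), the end stops at (178,350) and (369,345), and the handle runs from (212,463) to (338,457). Next I'll compute the cradle and mill poses.

```bash
python3 - <<'E'
from kin import *
c=dict(np.load("top2.npz")); k=2.4; C=lambda *p:(np.array(p,float)+.5)/k+[199.5,59.5]
h=ray(c,C((212,463),(338,457)),.09); hm=h.mean(0); d=h[0]-h[1]; yaw=np.arctan2(-d[0],d[1]); print("handle",h,hm,np.linalg.norm(d),yaw)
cx=lambda a:np.array([np.cos(a),np.sin(a),0]); cy=lambda a:np.array([-np.sin(a),np.cos(a),0])
for y in (.016,yaw): 
    f=hm+.115*cx(y)+.09*cy(y); print("cradle from handle",f,f-.18*cy(y))
b=ray(c,C((202,320),(206,390),(343,315),(345,377)),.067); w=(b[0]+b[1])/2; n=(b[2]+b[3])/2; print(b,"gap dirs",w,n,np.linalg.norm(w-n),"yaw",np.arctan2(-(w-n)[0],(w-n)[1]))
y=.016; print("cradle from blocks foot",w+.015*cy(y),"head",n-.015*cy(y))
st=ray(c,C((178,350),(369,345)),.067); print("stops",st,np.linalg.norm(st[0]-st[1]),st.mean(0))
c=dict(np.load("top1.npz")); im=c["img"].astype(int); 
k=2.6; C=lambda *p:(np.array(p,float)+.5)/k+[199.5,129.5]
q=ray(c,C((555,292),(583,335),(676,270),(645,237)),.07); print("body corners",q,np.linalg.norm(np.roll(q,-1,0)-q,axis=1)); foot=(q[0]+q[1])/2; e=(q[2]+q[3])/2; print("foot",foot,"bodyend",e,np.linalg.norm(e-foot),"dir",np.arctan2(*(e-foot)[[1,0]]))
print("head end",ray(c,C((727,218)),.044))
print("pred foot [.4765 -.2214]")
E
```

```text
handle [[ 0.4799  0.1022  0.09  ]
 [ 0.4821 -0.0247  0.09  ]] [0.481  0.0388 0.09  ] 0.12696141234888314 0.01739194342189783
cradle from handle [0.5946 0.1306 0.09  ] [ 0.5974 -0.0494  0.09  ]
cradle from handle [0.5944 0.1308 0.09  ] [ 0.5976 -0.0492  0.09  ]
[[ 0.6293  0.1118  0.067 ]
 [ 0.556   0.109   0.067 ]
 [ 0.6299 -0.0353  0.067 ]
 [ 0.565  -0.0351  0.067 ]] gap dirs [0.5926 0.1104 0.067 ] [ 0.5975 -0.0352  0.067 ] 0.14567863234694722 yaw 0.03311720331530454
cradle from blocks foot [0.5924 0.1254 0.067 ] head [ 0.5977 -0.0502  0.067 ]
stops [[ 0.5986  0.1373  0.067 ]
 [ 0.5976 -0.0611  0.067 ]] 0.1984981706741981 [0.5981 0.0381 0.067 ]
body corners [[ 0.4973 -0.2038  0.07  ]
 [ 0.4562 -0.2279  0.07  ]
 [ 0.5145 -0.3189  0.07  ]
 [ 0.5467 -0.2917  0.07  ]] [0.0476 0.1081 0.0421 0.1008]
foot [ 0.4767 -0.2159  0.07  ] bodyend [ 0.5306 -0.3053  0.07  ] 0.10438532517550947 dir -1.0283424759535769
head end [[ 0.5649 -0.3782  0.044 ]]
pred foot [.4765 -.2214]
```

```bash
python3 - <<'E'
import numpy as np,cv2
a=np.load("top1.npz")["img"][190:275,395:500]; cv2.imwrite("pics/mill.png",cv2.convertScaleAbs(cv2.resize(a,None,fx=7,fy=7,interpolation=2),alpha=1.8))
E
```

```text
(no output)
```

View pics/mill.png

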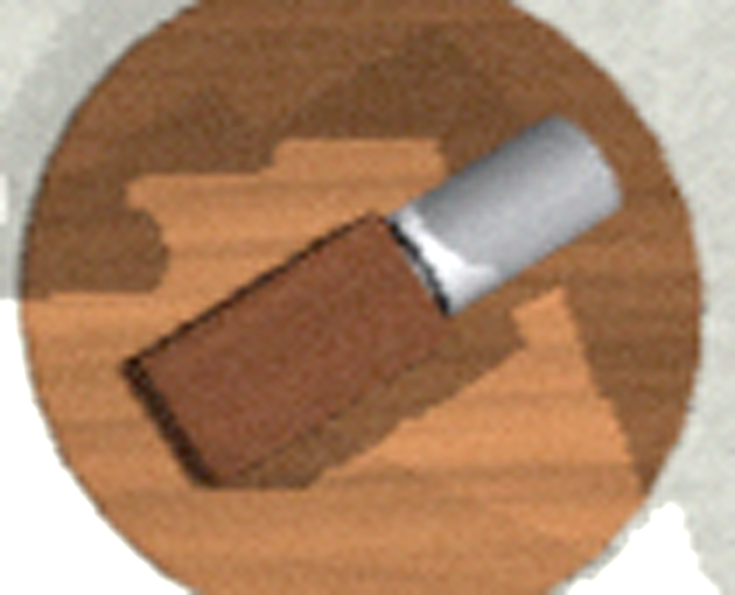

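The crop shows the top foot edge from (150,372) to (222,484), the shoulder edge from (388,222) to (447,318) and the head end near (592,158).

```bash
python3 - <<'E'
from kin import *
c=dict(np.load("top1.npz")); C=lambda *p:(np.array(p,float)+.5)/7+[394.5,189.5]
q=ray(c,C((150,372),(222,484),(447,318),(388,222)),.07); print(q,np.linalg.norm(np.roll(q,-1,0)-q,axis=1)); f=(q[0]+q[1])/2; e=(q[2]+q[3])/2; hd=ray(c,C((592,158)),.046)[0]
print("foot",f,"shoulder",e,"head",hd,np.linalg.norm((e-f)[:2]),np.linalg.norm((hd-f)[:2]),np.arctan2(*(e-f)[[1,0]]),np.arctan2(*(hd-f)[[1,0]]))
g=np.array([.4765,-.2195,.044]); a=-1.04; u=np.array([np.cos(a),np.sin(a),0]); G=g+.078*u; print("grasp pt",G)
s=get_state(); print(s["joint_pos"])
for sg in (1,-1):
    R=tool(a,np.pi/2,sg); p=G+[0,0,.16]; b=ik(p,R,[s["joint_pos"]]); print(sg,b); plan(p,R)
    R2=tool(.0165-np.pi/2,np.pi/2,sg); b2=ik(np.array([.596,.053,.12]),R2,[b[1]]); print(b2)
E
```

```text
[[ 0.4953 -0.2107  0.07  ]
 [ 0.4556 -0.2337  0.07  ]
 [ 0.5111 -0.3156  0.07  ]
 [ 0.5454 -0.2971  0.07  ]] [0.0459 0.0989 0.0391 0.0999]
foot [ 0.4755 -0.2222  0.07  ] shoulder [ 0.5282 -0.3063  0.07  ] head [ 0.5683 -0.3775  0.046 ] 0.09933409546653642 0.18091384241672792 -1.0104650612340726 -1.032019447664891
grasp pt [ 0.516  -0.2868  0.044 ]
[ 0.3156 -0.0013 -0.0461  1.7453  0.0032  1.3974  0.2696]
1 (np.float64(3.4573516753617655e-06), array([ 0.5082,  0.204 , -0.0011,  1.6391,  0.0002,  1.2985,  1.0379]))
rows 4 min 3.4 row [0.00935, -0.03146, -0.01405, 0.00103, 5e-05, 0.16876] total [ 0.0374 -0.1258 -0.0562  0.0041  0.0002  0.6751]
(np.float64(6.294933289317344e-06), array([ 0.0256,  0.2871, -0.1334,  1.7127,  0.0414,  1.1446, -0.1031]))
-1 (np.float64(1.0472482760193136e-05), array([ 0.2625,  0.2111,  0.2804,  1.6391, -0.0602,  1.2999, -2.0576]))
rows 17 min 16.6 row [0.0022, -0.0074, -0.0033, 2e-05, -0.00032, -0.19559] total [ 0.0374 -0.1258 -0.0562  0.0003 -0.0055 -3.3249]
(np.float64(0.15053816909006199), array([-0.9673,  0.6028,  1.21  ,  1.6995, -0.6416,  1.2986, -2.66  ]))
```

Request:
play_rows --increments '[0.0075, -0.0249, -0.0112, 0.0008, 0, 0.135, 0.0075, -0.0249, -0.0112, 0.0008, 0, 0.135, 0.0075, -0.0249, -0.0112, 0.0008, 0, 0.135, 0.0075, -0.0249, -0.0112, 0.0008, 0, 0.135, 0.0075, -0.0249, -0.0112, 0.0008, 0, 0.135, 0, 0, 0, 0, 0, 0, 0, 0, 0, 0, 0, 0]' --fingers 0.75

```text
t: 23.55
position: [0.5173, -0.282, 0.2041]
ee_rot: [[-0.51, 0.86, 0.001], [0.86, 0.51, 0.001], [0.0, 0.001, -1.0]]
force: [0.7, 0.6, 1.2]
finger_gap: 0.0753
gripper_force: 0.0
```

```bash
python3 - <<'E'
from kin import *
plan([.5158,-.2886,.08],tool(-1.035,np.pi/2,1)); print(get_state()["finger_gap"],get_state()["ee_rot"])
E
```

```text
rows 3 min 2.5 row [-0.00049, -0.00222, -0.04137, -0.00029, 0.00042, 0.00011] total [-0.0015 -0.0066 -0.1241 -0.0009  0.0013  0.0003]
0.07525196530206707 [[-0.5103  0.86    0.001 ]
 [ 0.86    0.5103  0.0007]
 [ 0.0001  0.0012 -1.    ]]
```

Request:
play_rows --increments '[-0.0005, -0.002, -0.04, 0, 0, 0, -0.0005, -0.002, -0.04, 0, 0, 0, -0.0005, -0.002, -0.04, 0, 0, 0, 0, 0, -0.025, 0, 0, 0, 0, 0, -0.02, 0, 0, 0, 0, 0, -0.01, 0, 0, 0, 0, 0, 0, 0, 0, 0]'

```text
t: 24.42
position: [0.5154, -0.2891, 0.0288]
ee_rot: [[-0.51, 0.86, 0.0], [0.86, 0.51, -0.0], [-0.0, 0.0, -1.0]]
force: [-0.0, 0.6, 0.2]
finger_gap: 0.0765
gripper_force: 0.0
```

Request:
play_rows --increments '[0, 0, 0, 0, 0, 0, 0, 0, 0, 0, 0, 0, 0, 0, 0, 0, 0, 0, 0, 0, 0, 0, 0, 0, 0, 0, 0, 0, 0, 0]' --fingers -1 --force 30

```text
t: 25.05
position: [0.5159, -0.2902, 0.0292]
ee_rot: [[-0.509, 0.86, 0.002], [0.86, 0.509, -0.001], [-0.002, 0.001, -1.0]]
force: [1.0, 0.6, 4.2]
finger_gap: 0.0517
gripper_force: 29.9
```

Request:
play_rows --increments '[0, 0, 0.02, 0, 0, 0, 0, 0, 0.04, 0, 0, 0, 0, 0, 0.045, 0, 0, 0, 0, 0, 0.045, 0, 0, 0, 0, 0, 0.03, 0, 0, 0, 0, 0, 0, 0, 0, 0]'

```text
t: 25.8
position: [0.5158, -0.2909, 0.2102]
ee_rot: [[-0.509, 0.861, 0.004], [0.861, 0.509, -0.003], [-0.004, 0.002, -1.0]]
force: [-0.1, 0.5, -3.6]
finger_gap: 0.052
gripper_force: 29.9
```

```bash
python3 - <<'E'
from kin import *
s=get_state(); print(s["force"],s["finger_gap"]); plan([.5963,.0496,.21],tool(.0165-np.pi/2,np.pi/2,1),10)
E
```

```text
[-0.1252  0.5127 -3.5574] 0.05202422540056606
rows 10 min 7.0 row [0.00805, 0.03405, -2e-05, 0.00043, 0.00036, -0.0659] total [ 0.0805  0.3405 -0.0002  0.0043  0.0036 -0.659 ]
```

Request:
play_rows --increments '[0.008, 0.034, 0, 0, 0, -0.066, 0.008, 0.034, 0, 0, 0, -0.066, 0.008, 0.034, 0, 0, 0, -0.066, 0.008, 0.034, 0, 0, 0, -0.066, 0.008, 0.034, 0, 0, 0, -0.066, 0.008, 0.034, 0, 0, 0, -0.066, 0.008, 0.034, 0, 0, 0, -0.066, 0.008, 0.034, 0, 0, 0, -0.066, 0.008, 0.034, 0, 0, 0, -0.066, 0.008, 0.034, 0, 0, 0, -0.066, 0, 0, 0, 0, 0, 0, 0, 0, 0, 0, 0, 0]'

```text
t: 27.3
position: [0.5939, 0.0489, 0.2061]
ee_rot: [[-0.016, 1.0, -0.004], [1.0, 0.016, -0.002], [-0.002, -0.004, -1.0]]
force: [-0.6, -1.6, -2.8]
finger_gap: 0.0515
gripper_force: 29.9
```

```bash
python3 - <<'E'
from kin import *
s=get_state(); print(s["force"],s["finger_gap"]); R=tool(.0165-np.pi/2,np.pi/2,1); plan([.5963,.0496,.12],R,3)
c=capture("scene"); a=c["img"][150:290,300:470]; cv2.imwrite("pics/drw.png",cv2.resize(a,None,fx=4,fy=4,interpolation=2))
E
```

```text
[-0.55   -1.6198 -2.7971] 0.051516432728190134
rows 3 min 1.7 row [0.0008, 0.00023, -0.02869, 0.00092, -0.00168, 0.00016] total [ 0.0024  0.0007 -0.0861  0.0028 -0.005   0.0005]
```

View pics/drw.png

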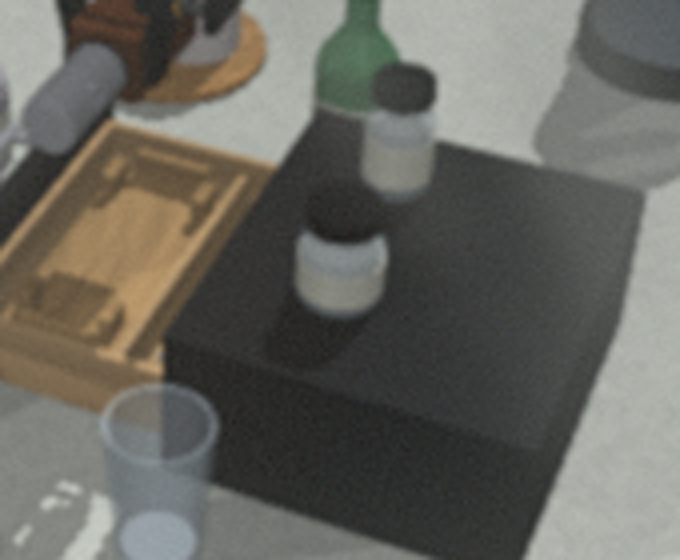

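The mill is above the drawer, its head over the close-set blocks at crop pixels (80,290). I'll lower in stages and watch the force.

Request:
play_rows --increments '[0.0008, 0.0002, -0.0287, 0, -0.0017, 0, 0.0008, 0.0002, -0.0287, 0, -0.0017, 0, 0.0008, 0.0002, -0.0287, 0, -0.0017, 0, 0, 0, -0.015, 0, 0, 0, 0, 0, -0.01, 0, 0, 0, 0, 0, 0, 0, 0, 0]'

```text
t: 28.1
position: [0.5974, 0.0501, 0.0972]
ee_rot: [[-0.016, 1.0, 0.003], [1.0, 0.016, -0.001], [-0.001, 0.003, -1.0]]
force: [0.2, 0.3, -2.6]
finger_gap: 0.0517
gripper_force: 29.9
```

```bash
python3 - <<'E'
from kin import *
s=get_state(); print(s["position"],s["force"]); R=tool(.0165-np.pi/2,np.pi/2,1); plan([.5963,.0496,.07],R,4)
c=capture("top"); cv2.imwrite("pics/top3.png",cv2.resize(c["img"][170:270,240:380],None,fx=5,fy=5,interpolation=2)); np.savez("top3.npz",**c)
W=cloud(c); 
for y in (-.04,-.03,-.02): # head steel strip profile: x of high points
    m=(abs(W[...,1]-y)<.004)&(W[...,0]>.53)&(W[...,0]<.67)&(W[...,2]>.095); print(y,np.nanmin(W[m][:,0]) if m.any() else None,np.nanmax(W[m][:,0]) if m.any() else None,m.sum())
E
```

```text
[0.5974 0.0501 0.0972] [ 0.1663  0.2505 -2.624 ]
rows 4 min 0.5 row [-0.00026, -0.00011, -0.00681, 0.00032, 0.00111, 0.00028] total [-0.0011 -0.0005 -0.0272  0.0013  0.0044  0.0011]
-0.04 0.5310923503568998 0.6168759730337467 64
-0.03 0.5313809362836218 0.6175607482249453 69
-0.02 0.5318216485460904 0.6141758527469846 61
```

View pics/top3.png

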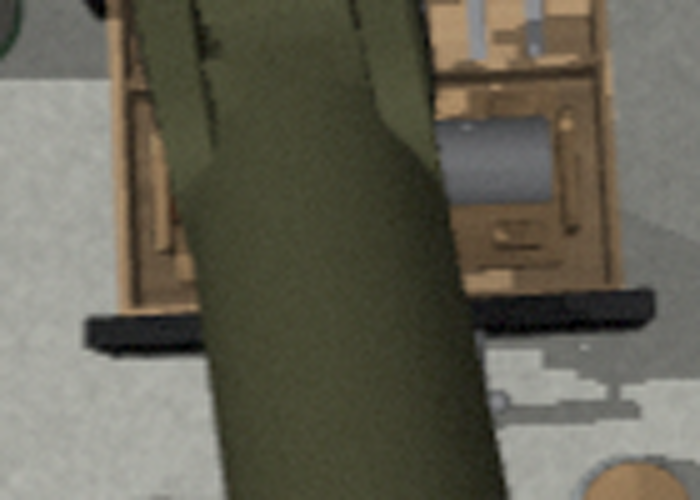

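The steel head spans crop rows 118 to 204 and ends at column 553. The right end stop is at (568,170) and the front close-set block at (520,233). Now I'll convert these to positions.

```bash
python3 - <<'E'
from kin import *
c=dict(np.load("top3.npz")); C=lambda *p:(np.array(p,float)+.5)/5+[239.5,169.5]
print("head end at axis z",ray(c,C((553,118),(553,204),(553,161)),.112))
print("stop edge",ray(c,C((560,110),(577,230)),.067),"block",ray(c,C((498,225),(545,240)),.067))
E
```

```text
head end at axis z [[ 0.6169 -0.0521  0.112 ]
 [ 0.5753 -0.0506  0.112 ]
 [ 0.5961 -0.0513  0.112 ]]
stop edge [[ 0.6276 -0.0576  0.067 ]
 [ 0.5671 -0.0638  0.067 ]] block [[ 0.5708 -0.0247  0.067 ]
 [ 0.5626 -0.0478  0.067 ]]
```

Request:
play_rows --increments '[0, 0, -0.008, 0, 0, 0, 0, 0, -0.008, 0, 0, 0, 0, 0, -0.008, 0, 0, 0, 0, 0, -0.006, 0, 0, 0, 0, 0, -0.004, 0, 0, 0, 0, 0, 0, 0, 0, 0]'

```text
t: 28.9
position: [0.5973, 0.0504, 0.0631]
ee_rot: [[-0.016, 1.0, 0.003], [1.0, 0.016, -0.001], [-0.001, 0.003, -1.0]]
force: [0.3, -0.5, -2.8]
finger_gap: 0.0516
gripper_force: 29.9
```

Request:
play_rows --increments '[0, 0, -0.002, 0, 0, 0, 0, 0, -0.002, 0, 0, 0, 0, 0, 0, 0, 0, 0]'

```text
t: 29.28
position: [0.5974, 0.0504, 0.0594]
ee_rot: [[-0.016, 1.0, 0.004], [1.0, 0.016, -0.001], [-0.001, 0.004, -1.0]]
force: [0.2, -0.0, -1.6]
finger_gap: 0.0519
gripper_force: 29.9
```

Request:
play_rows --increments '[0, 0, -0.0015, 0, 0, 0, 0, 0, -0.001, 0, 0, 0, 0, 0, 0, 0, 0, 0]'

```text
t: 29.65
position: [0.5974, 0.0504, 0.0569]
ee_rot: [[-0.016, 1.0, 0.004], [1.0, 0.016, -0.001], [-0.001, 0.004, -1.0]]
force: [-0.2, 0.3, -3.3]
finger_gap: 0.0518
gripper_force: 29.9
```

Request:
play_rows --increments '[0, 0, -0.001, 0, 0, 0, 0, 0, 0, 0, 0, 0]'

```text
t: 29.9
position: [0.5976, 0.0504, 0.0563]
ee_rot: [[-0.016, 1.0, 0.004], [1.0, 0.016, -0.001], [-0.001, 0.004, -1.0]]
force: [0.1, -0.3, -0.1]
finger_gap: 0.0518
gripper_force: 29.9
```

Request:
play_rows --increments '[0, 0, -0.001, 0, 0, 0, 0, 0, 0, 0, 0, 0]'

```text
t: 30.15
position: [0.5978, 0.0505, 0.0563]
ee_rot: [[-0.016, 1.0, 0.005], [1.0, 0.016, -0.001], [-0.001, 0.005, -1.0]]
force: [-2.5, -0.6, 5.6]
finger_gap: 0.0518
gripper_force: 29.9
```

Request:
play_rows --increments '[0, 0, 0.001, 0, 0, 0, 0, 0, 0, 0, 0, 0, 0, 0, 0, 0, 0, 0, 0, 0, 0, 0, 0, 0]' --fingers 0.47 --force 5

```text
t: 30.65
position: [0.5975, 0.0504, 0.0558]
ee_rot: [[-0.016, 1.0, 0.004], [1.0, 0.016, -0.001], [-0.001, 0.004, -1.0]]
force: [-0.0, 0.5, -0.3]
finger_gap: 0.0634
gripper_force: 0.0
```

Request:
play_rows --increments '[0, 0, 0.005, 0, 0, 0, 0, 0, 0.01, 0, 0, 0, 0, 0, 0.02, 0, 0, 0, 0, 0, 0.04, 0, 0, 0, 0, 0, 0.05, 0, 0, 0, 0, 0, 0.05, 0, 0, 0, 0, -0.03, 0.03, 0, 0, 0, -0.03, -0.05, 0, 0, 0, 0, -0.03, -0.05, 0, 0, 0, 0, -0.03, -0.05, 0, 0, 0, 0, -0.03, -0.05, 0, 0, 0, 0, 0, -0.04, 0, 0, 0, 0, 0, 0, 0, 0, 0, 0, 0, 0, 0, 0, 0, 0]'

```text
t: 32.4
position: [0.478, -0.2187, 0.262]
ee_rot: [[-0.017, 1.0, 0.006], [1.0, 0.017, -0.0], [-0.001, 0.006, -1.0]]
force: [-0.1, 0.5, -0.3]
finger_gap: 0.0638
gripper_force: 0.0
```

```bash
python3 - <<'E'
from kin import *
c=capture("top"); np.savez("top4.npz",**c); W=cloud(c); X,Y,Z=W[...,0],W[...,1],W[...,2]
hsv=cv2.cvtColor(c["img"],cv2.COLOR_BGR2HSV); v,u=np.mgrid[:400,:640]; roi=(X>.54)&(X<.65)&(Y>-.09)&(Y<.17)
def cc(n,m):
    m=cv2.morphologyEx((m&roi).astype(np.uint8),cv2.MORPH_OPEN,np.ones((3,3)));k,l,st,ce=cv2.connectedComponentsWithStats(m); i=1+np.argmax(st[1:,4]); print(n,st[i],ce[i]); return np.argwhere(l==i)[:,::-1]
h=cc("head",(hsv[...,1]<60)&(Z>.06)); b=cc("body",(hsv[...,2]<75)&(hsv[...,1]>60)&(Z>.075))
rh=cv2.minAreaRect(h.astype(np.float32)); rb=cv2.minAreaRect(b.astype(np.float32))
ph=ray(c,cv2.boxPoints(rh),.071); pb=ray(c,cv2.boxPoints(rb),.097); print("head corners",ph[:,:2],"body top corners",pb[:,:2])
hm=ray(c,[(311.0,0)],.09)
m=(Z>.075)&(Z<.1)&(X>.45)&(X<.51)&(Y>-.04)&(Y<.12); print("handle",np.nanmedian(X[m]),np.nanmin(Y[m]),np.nanmax(Y[m]))
print("mill z body/head",np.nanmedian(Z[b[:,1],b[:,0]]),np.nanmax(Z[h[:,1],h[:,0]]),get_state()["force"])
E
```

```text
head [317 195  32  18 525] [332.44   203.7733]
body [276 194  41  23 708] [293.959  205.9703]
head corners [[ 0.6181  0.0307]
 [ 0.619  -0.0481]
 [ 0.5779 -0.0484]
 [ 0.5769  0.0301]] body top corners [[0.6222 0.1295]
 [0.6231 0.0318]
 [0.5696 0.0312]
 [0.5687 0.1282]]
handle 0.48269342028405676 -0.02583296625820385 0.10250107621784155
mill z body/head 0.0982043896852456 0.09987486460884419 [-0.1789  0.6137  0.1132]
```

```bash
python3 -c "
from rig import close_job
print(close_job())"
```

```text
the job is handed in; nothing more can be done
None
```

I handed the job in at about 32 s: the mill lies released in the cradle, with both ends measuring within about 4 mm of their places. The drawer is out at its stop, and the robot is clear of everything. I saw no bystander moved in the pictures, and no verdict came back when I handed in.

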